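# Load a cast cover onto the measuring glass with a lifter

## Robot

A 6-joint arm with a two-finger parallel gripper is mounted at the origin on the work surface. World frame = base frame: x ahead of the robot, y to its left, z up, the work surface at z = 0. Lengths are in m, angles in rad, forces in N, time in s.
With the tool pointing down it reaches from about 0.375 to 0.75 m from the base axis. Payload 9 kg.
Tool frame: the origin (TCP) lies midway between the tips of the shut fingers; the grasp point (between the pads) lies manip.tcp_to_grasp behind it (manip.tcp_to_grasp is the distance from the TCP to the grasp point, in m); z points along the fingers, y is the line along which they close (so a half turn about z gives the same grasp; the last joint's range is limited). The gripper opens to 85 mm and grips with 20 to 120 N. Pads are 22 mm wide; open, the fingers measure 114 mm over their backs; the gripper's body (76 mm by 85 mm) begins 54 mm behind the grasp point. The pads swing forward as they close: fully open they stand 13 mm farther back than shut.
Start: joints at [1.076, 0.104, 0.097, 1.564, 0, 1.353], TCP at [0.164, 0.577, 0.231] pointing down, gripper open.
Joint ranges: [-2.99, 2.99], [-0.84, 1.86], [-1.1, 1.16], [-1.84, 2.11], [-1.51, 1.56], [-3.14, 3.14]. Speed limits (rad/s): [2.22, 2.22, 2.57, 3.14, 3.14, 3.14].

## Interface

Orientations are given as a rotation vector (axis times angle).
In Python, from cell import manip gives the robot as it stands.
- The arm moves only by the shell command python3 -m crank 'ROWS' [OPENING]. ROWS is a JSON object of lists of equal length, an entry for each row: "linear": the shift along the tool's x, y, z in units of 0.6 m (1.0 is 0.6 m), a list of three; "turn": the turn, a rotation vector about the tool's x, y, z in units of pi rad (1.0 is pi rad), a list of three. A call has 1 to 10 rows; each row is the pose to reach, as a shift and turn from the pose commanded when the call began, along the tool's axes at that moment, turning the shorter way round; what a row does not reach only later rows make up. A row lasts 1/8 s, in which the tool goes at most 62.5 mm and 10.7 degrees, less where a joint would pass 70% of its speed; a pose out of reach is approached as far as the arm can. A call with a number of a shift or a turn outside -1 to 1 is refused whole. A call with a gripper value outside its range is refused whole. OPENING is the opening, from -1 (shut) to 1 (fully open), set as the call begins (- or left out, the last holds). The fingers move at their own pace and stop on an object; the grip force is fixed at half the most. Time passes only in rows, so rows that repeat a pose let the fingers close. It gives the time, the measured TCP pose, the force, the opening and the grip force at its end, in the units of the state.
- manip.get_state(): the state, without advancing time (a new reading comes with each control period).
- manip.grab_frame(name): name is "side" or "top"; returns a dict with "frame" (420x560x3 uint8, red, green, blue), "intrinsics" (3x3 intrinsics, pixels), "pose" (4x4, takes a point from camera to world coordinates). Camera axes: x right, y down, z forward; pixel columns grow to the right and rows downward; lengths in m; the calibration is good to about 2 mm. A picture is of the moment at which its call begins. There is no depth.
- manip.close_job(): hands the job in; it is judged then, once.
Trained networks look in the newest picture that a camera, given by its name, has taken for a name from the list of things; names that differ only in an ending like _2 or _b are one class to them, and where a whole thing is asked for, a point or a joint stands for the part that bears it (a point fixed in the world has none). Each returns a list of dicts, best first, with "p" (0 to 1); they miss things now and then, are a little off and sometimes report something else, mostly with a low value. They report only what shows in the picture. A call takes as long as a camera call. They do not tell look-alikes from the thing itself.
- manip.spot_in(camera, name): "bbox" ([left, top, right, bottom] in pixels, round what is visible of it).
- manip.regions_of(camera, name): "pixels" (420x560 bool, what is visible of it) and "bbox" ([left, top, right, bottom] in pixels, round what is visible of it).
- manip.pinpoint(camera, name): "xy" ([column, row] in pixels: a listed point, or the origin of a listed thing).
The state is a dict: "clock": time; "q": joint angles; "qvel": joint speeds; "joint_efforts": joint torques, N m; "tcp_pos": TCP position; "eef_rot": TCP orientation; "force": force on the tool from outside, world axes, zero at the start; "torque": the same for the moment, N m; "width": finger opening in m; "finger_force": force on a finger pad.
Only numpy, scipy, OpenCV 4.12 (cv2) and the standard library are available. Lean on these libraries where they do the work, as an engineer would, in place of code of your own. Each camera call takes 0.05 s, during which the arm holds its last target. There are 200 camera calls.

## Task

Pick up the flat-bladed lifter from its grey mat, slide the blade under the cast aluminium cover on the steel pallet and lift it off, then set it down gently on the measuring glass, upright, centred in the glass window and square with its sides. Draw the blade out and lay the lifter back, lengthways and flat, in the middle of its mat. Only the lifter may touch the cover, never the gripper or the arm, and the other things on the bench stay where they are.

Things in the scene. Friction and masses are not known exactly. Their poses are not given: they have to be found in the camera images.
- lifter: Cranked lifter, 0.3 kg, standing level on blade and heel. Origin on its underside; x to the blade's tip, z up (mm): steel blade x -10..121, 56 wide (44 over the last 11), z 0..4; riser at x -12, 30 wide, 50 tall; black bar handle x -135..-11, 20 wide, z 34..58; heel under the handle's rear end, x -133..-125, 36 wide, z 0..36. Starts along the mat
- lifter_grip (a point): point to grip on the lifter's handle: on its centre line, 65 mm behind the origin and 46 mm above the underside; axes as the lifter's
- lifter_tip (a point): middle of the tip of the blade, 121 mm ahead of the lifter's origin, 2 mm above its underside
- cover: Cast aluminium cover on the pallet: square plate 110 x 110 mm, 6 mm thick, on four round feet (12 mm diameter, 12 mm tall, at x and y = +-46 mm): under it a slot 12 mm high, 80 mm wide between feet, open on all four sides. Raised ring, 68 mm diameter, on top; 28 mm tall overall. Origin at the centre, level with the feet's bottoms; x, y square to its sides. About 0.25 kg
- pallet: Grey steel plate 150 x 150 mm, 14 mm thick, with a grid of small dark holes, fixed on the bench; origin at the centre of its underside, x and y along its sides, top at z 14 mm
- glass_plate: Measuring glass: grey frame 180 x 180 mm, 14 mm thick, fixed on the bench, with a flush dark-bordered pale square glass window of 130 x 130 mm in its middle; origin at the centre of its underside, x and y along its sides, top at z 14 mm
- mat: Grey felt mat 280 x 120 mm, 3 mm thick, fixed on the bench; origin at the centre of its underside, x along its length
- loupe: Bystander: metal eye loupe, upright, 42 mm diameter, 45 mm tall, origin at the centre of its underside
- vee_block: Bystander: steel vee block 50 x 60 mm, 38 mm tall, origin at the centre of its underside
- ring_gauge: Bystander: steel ring gauge lying flat, 64 mm diameter, 22 mm tall, origin at the centre of its underside
Mind the look-alikes: they are no part of the job. There is more than one size of the cover; the one meant has the size given above.

How it is judged:
By the outcome, as a careful person would: the job done as asked, in the order asked, and still so for the second after the job is handed in, with the robot touching nothing.
It also fails if it takes over 51 s, if anything falls off the work surface, if the arm or the gripper's body presses on something with over 40 N, if the wrist force passes 120 N, or if a joint passes its speed limit or range.

## Working session

There is one attempt and no reset: what is moved stays moved. The work goes in short steps, Python scripts to look and compute and a shell command to move; the robot and the scene stay as the last step left them, time stands still between calls to the robot, and variables do not carry over. Pictures are saved under pics/ and viewed, at most 10 in all, crops included, and the job is handed in when it is done.

```bash
mkdir -p pics; ls
python3 - <<'E'
from cell import manip
import cv2,numpy as np
s=manip.get_state();print(s['clock'],s['tcp_pos'],s['eef_rot'],s['width'],manip.tcp_to_grasp)
for c in('top','side'):
    f=manip.grab_frame(c);cv2.imwrite(f'pics/{c}0.png',cv2.cvtColor(f['frame'],cv2.COLOR_RGB2BGR))
    print(c,f['intrinsics'].tolist(),np.round(f['pose'],4).tolist())
    for n in ['lifter','cover','pallet','glass_plate','mat','lifter_grip','lifter_tip']:
        print(n,[(np.round(d['xy']).tolist(),round(d['p'],2)) for d in manip.pinpoint(c,n)][:4])
E
```

```text
pics
0.0 [0.16380937 0.57687065 0.2304999 ] [-4.33336680e-01 -3.11110291e+00  1.98880683e-03] 0.08551004426501327 0.0187
top [[481.21599880963015, 0.0, 272.5151468437819], [0.0, 481.21599880963015, 203.6131659789572], [0.0, 0.0, 1.0]] [[0.0242, -0.9861, 0.1644, 0.3541], [-0.9996, -0.0213, 0.0196, 0.0632], [-0.0158, -0.1648, -0.9862, 1.2405], [0.0, 0.0, 0.0, 1.0]]
lifter [([409.0, 214.0], 0.56)]
cover [([171.0, 296.0], 0.92), ([185.0, 213.0], 0.85), ([373.0, 309.0], 0.75)]
pallet [([117.0, 218.0], 0.66)]
glass_plate [([306.0, 208.0], 0.67), ([296.0, 137.0], 0.19)]
mat []
lifter_grip [([443.0, 215.0], 0.92)]
lifter_tip [([364.0, 211.0], 0.74), ([444.0, 215.0], 0.3)]
side [[467.6109419818309, 0.0, 283.7090994405563], [0.0, 467.6109419818309, 207.50495807251016], [0.0, 0.0, 1.0]] [[0.8966, -0.2482, 0.3668, 0.1186], [-0.4429, -0.5082, 0.7386, -0.7422], [0.0031, -0.8247, -0.5655, 0.7023], [0.0, 0.0, 0.0, 1.0]]
lifter [([367.0, 328.0], 0.6)]
cover [([247.0, 185.0], 0.69), ([233.0, 338.0], 0.63), ([172.0, 199.0], 0.59)]
pallet [([251.0, 187.0], 0.84)]
glass_plate [([312.0, 246.0], 0.71), ([375.0, 331.0], 0.43)]
mat [([375.0, 333.0], 0.85)]
lifter_grip [([394.0, 340.0], 0.6)]
lifter_tip [([339.0, 289.0], 0.98), ([371.0, 328.0], 0.54)]
```

View pics/top0.png

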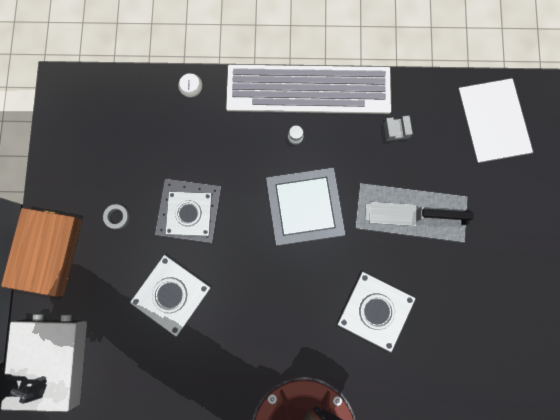

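View pics/side0.png

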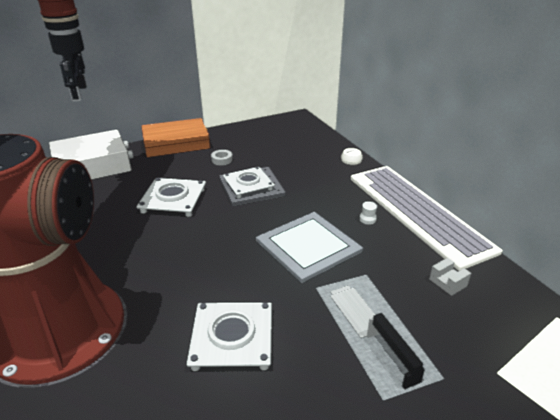

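The plate on the pallet, top view (188,213), is the small 110 mm cover. The look-alikes are the larger plates at (171,295) and (376,311) on the bench. The lifter is at about (420,214), on its mat at (412,213), and the glass is at (306,207). Next I fit poses by silhouette and take one crop to check the choice.

```bash
cat > h.py <<'E'
from cell import manip
import cv2,numpy as np
from scipy.optimize import minimize
from scipy.spatial.transform import Rotation as R
def box(x0,x1,y0,y1,z0,z1): return np.array([[x,y,z] for x in(x0,x1) for y in(y0,y1) for z in(z0,z1)])/1e3
def cyl(d,z0,z1,cx=0,cy=0):
    a=np.linspace(0,2*np.pi,32); return np.array([[cx+d/2*np.cos(t),cy+d/2*np.sin(t),z] for t in a for z in(z0,z1)])/1e3
M=dict(lifter=[np.vstack([box(-10,110,-28,28,0,4),box(110,121,-22,22,0,4)]),box(-14,-10,-15,15,0,50),box(-135,-11,-10,10,34,58),box(-133,-125,-18,18,0,36)],
 cover=[box(-55,55,-55,55,12,18),cyl(68,18,28)]+[cyl(12,0,12,x,y) for x in(-46,46) for y in(-46,46)],
 pallet=[box(-75,75,-75,75,0,14)],glass_plate=[box(-90,90,-90,90,0,14)],mat=[box(-140,140,-60,60,0,3)])
S=4
def proj(f,P):
    T=np.linalg.inv(f['pose']);c=P@T[:3,:3].T+T[:3,3];u=c@f['intrinsics'].T;return u[:,:2]/u[:,2:]
def sil(f,parts,T):
    im=np.zeros((420*S,560*S),np.uint8)
    for p in parts:
        u=proj(f,p@T[:3,:3].T+T[:3,3]); h=cv2.convexHull(((u+.5)*S-.5).astype(np.float32))
        cv2.fillConvexPoly(im,np.round(h*16).astype(np.int32),1,shift=4)
    return im
def mat4(x,y,z,yaw):
    T=np.eye(4);T[:3,:3]=R.from_euler('z',yaw).as_matrix();T[:3,3]=x,y,z;return T
def ground(f,uv,z):
    d=f['pose'][:3,:3]@np.linalg.solve(f['intrinsics'],[*uv,1]);o=f['pose'][:3,3];return o+d*(z-o[2])/d[2]
def fit(items,parts,x0,z):
    """items: list of (frame, mask). x0=x,y,yaw -> pose, IoU"""
    ms=[cv2.resize(m.astype(np.uint8),None,fx=S,fy=S,interpolation=cv2.INTER_NEAREST) for _,m in items]
    def cost(v):
        c=0
        for (f,_),m in zip(items,ms):
            s=sil(f,parts,mat4(v[0],v[1],z,v[2]*5)); c-=(s&m).sum()/max(1,(s|m).sum())
        return c/len(ms)
    v=np.array([x0[0],x0[1],x0[2]/5])
    for st in(.012,.003):
        r=minimize(cost,v,method='Nelder-Mead',options=dict(initial_simplex=np.vstack([v,v+np.eye(3)*st]),xatol=1e-4,fatol=1e-4));v=r.x
    return v*[1,1,5],-r.fun
def pick(c,n,near,tol=25):
    for d in manip.regions_of(c,n):
        b=d['bbox'];
        if np.hypot((b[0]+b[2])/2-near[0],(b[1]+b[3])/2-near[1])<tol: return d['pixels'],d['p']
    return None,0
E
python3 - <<'E'
from h import *
F={c:manip.grab_frame(c) for c in('top','side')}
near=dict(lifter=((420,214),(375,335)),cover=((188,213),(247,180)),pallet=((188,211),(251,184)),glass_plate=((306,207),(309,245)),mat=((412,213),(379,335)))
z0=dict(lifter=.003,cover=.014,pallet=0,glass_plate=0,mat=0)
mk={}
for n in near:
    for i,c in enumerate(F): mk[n,c]=pick(c,n,near[n][i])
for n in near:
    for cs in(['top'],['side'],['top','side']):
        it=[]
        for c in cs:
            m,p=mk[n,c]
            if m is None: print(n,c,'missing');continue
            m=m.copy()
            for o in {'pallet':['cover'],'mat':['lifter']}.get(n,[]):
                if mk[o,c][0] is not None:m|=mk[o,c][0]
            it.append((F[c],m))
        if not it: continue
        parts=M[n]+({'pallet':[q+[0,0,0] for q in []]}.get(n,[]))
        g=ground(F['top'],near[n][0],.02); yaw=1.52 if n in('lifter','mat') else .0
        yaw={'lifter':1.52,'mat':1.48,'cover':-.05,'pallet':-.05,'glass_plate':.08}[n]
        v,i=fit(it,parts,[g[0],g[1],yaw],z0[n]);print(n,cs,np.round(v,4),round(i,3))
    for c in F:
      if mk[n,c][0] is not None: print('   area',c,mk[n,c][0].sum(),mk[n,c][1])
f=F['top']['frame'];a=cv2.resize(f[160:350,130:480],None,fx=2.2,fy=2.2,interpolation=cv2.INTER_CUBIC)
cv2.imwrite('pics/crop1.png',cv2.cvtColor(a,cv2.COLOR_RGB2BGR))
s=manip.get_state();print(R.from_rotvec(s['eef_rot']).as_matrix().round(3).tolist())
E
```

```text
lifter ['top'] [ 0.5389 -0.2722  1.5296] 0.94
lifter ['side'] [ 0.5369 -0.273   1.5198] 0.919
lifter ['top', 'side'] [ 0.5385 -0.2727  1.5281] 0.922
   area top 1674 0.66
   area side 2607 0.72
cover ['top'] [ 0.5265  0.3013 -0.0182] 0.959
cover ['side'] [ 0.5252  0.3033 -0.0198] 0.951
cover ['top', 'side'] [ 0.526   0.3023 -0.0164] 0.948
   area top 1825 0.81
   area side 912 0.56
pallet top missing
pallet ['side'] [ 0.5359  0.3085 -0.1439] 0.925
pallet top missing
pallet ['top', 'side'] [ 0.5359  0.3085 -0.1439] 0.925
   area side 798 0.66
glass_plate ['top'] [0.5552 0.0036 0.1702] 0.981
glass_plate ['side'] [0.5545 0.0053 0.167 ] 0.974
glass_plate ['top', 'side'] [0.5549 0.0042 0.1736] 0.976
   area top 4868 0.75
   area side 4108 0.78
mat ['top'] [ 0.5471 -0.2723  1.459 ] 0.964
mat ['side'] [ 0.5448 -0.2716  1.467 ] 0.981
mat ['top', 'side'] [ 0.5459 -0.272   1.4614] 0.965
   area top 3454 0.65
   area side 4899 0.83
[[-0.962, 0.273, 0.0], [0.273, 0.962, 0.0], [-0.0, 0.0, -1.0]]
```

View pics/crop1.png

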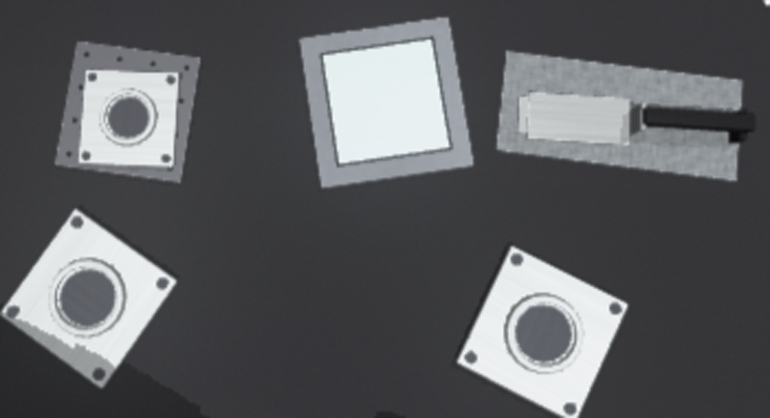

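The crop confirms it: the small cover sits on the pallet, at about (128,117) in the crop. The two bench plates, at (88,297) and (543,333), are visibly larger. Next is the move to the lifter.

```bash
cat >> h.py <<'E'
def rel(pos,yang,s=None):
    """tool-axis shift/turn (crank units) from measured pose to TCP pos, tool down, tool x at yaw yang"""
    s=s or manip.get_state();A=R.from_rotvec(s['eef_rot'])
    B=R.from_matrix(np.array([[np.cos(yang),np.sin(yang),0],[np.sin(yang),-np.cos(yang),0],[0,0,-1]]))
    return (A.inv().apply(np.array(pos)-s['tcp_pos'])/.6).round(4).tolist(),((A.inv()*B).as_rotvec()/np.pi).round(4).tolist()
E
python3 - <<'E'
from h import *
print(rel([.54,.10,.22],2.2)); print(rel([.536,-.338,.13],1.528))
E
```

```text
([-0.8202, -0.5938, 0.0188], [0.0, -0.0, 0.2116])
([-1.0133, -1.2978, 0.1688], [0.0, -0.0, 0.4255])
```

```bash
python3 -m crank '{"linear":[[-0.82,-0.594,0.019],[-0.82,-0.594,0.019],[-0.82,-0.594,0.019],[-0.82,-0.594,0.019],[-0.82,-0.594,0.019],[-0.82,-0.594,0.019],[-0.82,-0.594,0.019],[-0.82,-0.594,0.019],[-0.82,-0.594,0.019],[-0.82,-0.594,0.019]],"turn":[[0,0,0.2116],[0,0,0.2116],[0,0,0.2116],[0,0,0.2116],[0,0,0.2116],[0,0,0.2116],[0,0,0.2116],[0,0,0.2116],[0,0,0.2116],[0,0,0.2116]]}' 1; python3 -c "
from h import *
print(rel([.5357,-.3376,.12],1.528))"
```

```text
clock: 2.65
tcp_pos: [0.5411, 0.0975, 0.2198]
eef_rot: [1.427, 2.798, 0.0]
force: [0.5, 0.6, -0.6]
width: 0.0859
finger_force: 0.0
([-0.5817, -0.4332, 0.1664], [0.0001, 0.0, 0.2134])
```

```bash
python3 -m crank '{"linear":[[-0.582,-0.433,0.166],[-0.582,-0.433,0.166],[-0.582,-0.433,0.166],[-0.582,-0.433,0.166],[-0.582,-0.433,0.166],[-0.582,-0.433,0.166],[-0.582,-0.433,0.166],[-0.582,-0.433,0.166],[-0.582,-0.433,0.166],[-0.582,-0.433,0.166]],"turn":[[0,0,0.2134],[0,0,0.2134],[0,0,0.2134],[0,0,0.2134],[0,0,0.2134],[0,0,0.2134],[0,0,0.2134],[0,0,0.2134],[0,0,0.2134],[0,0,0.2134]]}'; python3 -c "
from h import *
print(rel([.5357,-.3376,.030],1.528))
print(manip.get_state()['q'])"
```

```text
clock: 3.9
tcp_pos: [0.5358, -0.334, 0.1209]
eef_rot: [2.265, 2.177, 0.001]
force: [-0.2, 1.0, -0.2]
width: 0.0855
finger_force: 0.0
([-0.0059, -0.0, 0.1515], [0.0002, 0.0, 0.001])
[-7.64355257e-01  2.06287802e-01  8.92664001e-03  1.37301179e+00
  3.48955019e-04  8.46238678e-01]
```

```bash
python3 -m crank '{"linear":[[-0.006,0,0.08],[-0.006,0,0.151],[-0.006,0,0.151],[-0.006,0,0.151]],"turn":[[0,0,0.001],[0,0,0.001],[0,0,0.001],[0,0,0.001]]}' && python3 -m crank '{"linear":[[0,0,0],[0,0,0],[0,0,0],[0,0,0],[0,0,0],[0,0,0]],"turn":[[0,0,0],[0,0,0],[0,0,0],[0,0,0],[0,0,0],[0,0,0]]}' -1
```

```text
clock: 4.4
tcp_pos: [0.5363, -0.3388, 0.032]
eef_rot: [2.267, 2.171, 0.0]
force: [-0.1, 0.2, 0.4]
width: 0.0853
finger_force: 0.0
clock: 5.15
tcp_pos: [0.5353, -0.3391, 0.0301]
eef_rot: [2.27, 2.171, -0.0]
force: [-2.3, -0.0, 4.4]
width: 0.0192
finger_force: 59.7
```

```bash
python3 -m crank '{"linear":[[0,0,-0.09],[0,0,-0.18],[0,0,-0.18]],"turn":[[0,0,0],[0,0,0],[0,0,0]]}'; python3 -c "
from h import *
print(rel([.521,.031,.127],1.553))"
```

```text
clock: 5.52
tcp_pos: [0.5371, -0.3407, 0.1425]
eef_rot: [2.265, 2.167, 0.001]
force: [1.2, -0.4, -3.2]
width: 0.0192
finger_force: 59.9
([0.6178, -0.0544, 0.0225], [0.0018, 0.0016, -0.0084])
```

```bash
python3 -m crank '{"linear":[[0.1,-0.009,0],[0.2,-0.018,0],[0.3,-0.027,0.005],[0.4,-0.036,0.01],[0.5,-0.045,0.015],[0.57,-0.05,0.02],[0.605,-0.0535,0.022],[0.618,-0.0545,0.0225],[0.618,-0.0545,0.0225],[0.618,-0.0545,0.0225]],"turn":[[0,0,-0.001],[0,0,-0.002],[0,0,-0.003],[0,0,-0.004],[0,0,-0.005],[0,0,-0.006],[0,0,-0.007],[0,0,-0.008],[0,0,-0.008],[0,0,-0.008]]}'
cat > look.py <<'E'
from h import *
import sys
tag=sys.argv[1]
F={c:manip.grab_frame(c) for c in('top','side')}
s=manip.get_state();A=R.from_rotvec(s['eef_rot']);print(s['tcp_pos'].round(4),A.as_matrix().round(3).tolist())
# predicted lifter pose from grip
for c in F:
    im=cv2.resize(F[c]['frame'],None,fx=S,fy=S,interpolation=cv2.INTER_CUBIC)
    T=np.eye(4);T[:3,:3]=A.as_matrix()@np.diag([1,-1,-1]);T[:3,3]=s['tcp_pos']-A.apply([0,0,.0187])-T[:3,:3]@[-.065,0,.046]
    col=[(255,0,0),(0,255,0),(0,0,255),(255,0,255)]
    for p,k in zip(M['lifter'],col):
        cv2.polylines(im,[cv2.convexHull(((proj(F[c],p@T[:3,:3].T+T[:3,3])+.5)*S-.5).astype(np.int32))],True,k,1)
    u=proj(F[c],T[None,:3,3])[0]*S; o=np.clip([u[0]-400,u[1]-300],0,[560*S-800,420*S-600]).astype(int)
    if c==(sys.argv[2] if len(sys.argv)>2 else 'side'): cv2.imwrite(f'pics/{tag}.png',cv2.cvtColor(im[o[1]:o[1]+600,o[0]:o[0]+800],cv2.COLOR_RGB2BGR))
E
python3 look.py a
```

```text
clock: 6.78
tcp_pos: [0.5189, 0.0321, 0.1239]
eef_rot: [-2.244, -2.199, 0.001]
force: [0.2, -0.5, -3.4]
width: 0.0192
finger_force: 59.7
[0.519  0.0321 0.1241] [[0.02, 1.0, -0.0], [1.0, -0.02, -0.0], [-0.0, -0.0, -1.0]]
```

View pics/a.png

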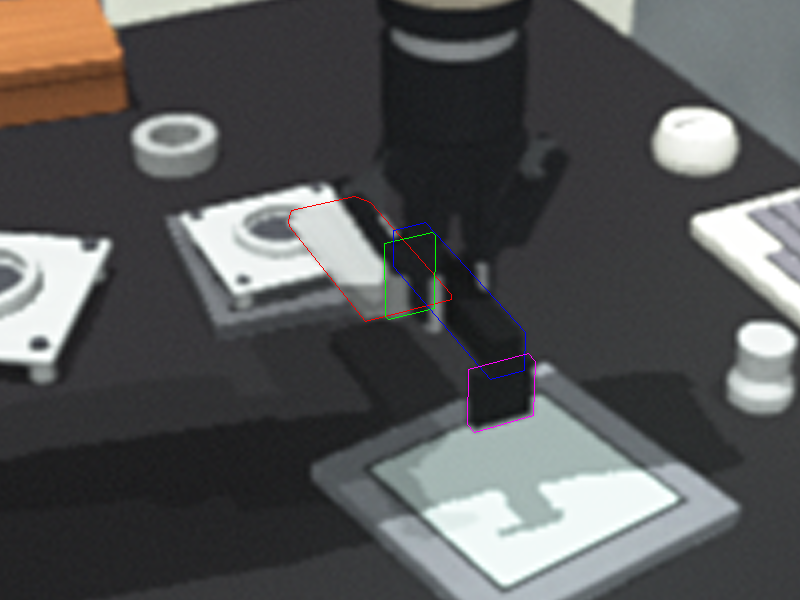

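The wireframe predicted from the grip overlays the blade (320,250), riser (410,280) and heel (500,390) closely, so the lifter is held level and as expected. Next I descend to slot height.

```bash
python3 -c "
from h import *
print(rel([.521,.032,.0455],1.553))"; python3 -m crank '{"linear":[[0,0.003,0.06],[0,0.003,0.12],[0,0.003,0.131],[0,0.003,0.131],[0,0.003,0.131]],"turn":[[0,0,0],[0,0,0],[0,0,0],[0,0,0],[0,0,0]]}'; python3 look.py b; python3 -c "
from h import *
print(rel([.521,.032,.0455],1.553))"
```

```text
([-0.0001, 0.0033, 0.131], [-0.0, 0.0, -0.0009])
clock: 7.5
tcp_pos: [0.5219, 0.0326, 0.0474]
eef_rot: [2.241, 2.198, 0.002]
force: [0.5, 0.2, -3.4]
width: 0.0191
finger_force: 59.7
[0.5218 0.0327 0.0471] [[0.019, 1.0, 0.002], [1.0, -0.019, -0.0], [-0.0, 0.002, -1.0]]
([-0.0012, -0.0013, 0.0027], [0.0007, 0.0001, -0.0005])
```

View pics/b.png

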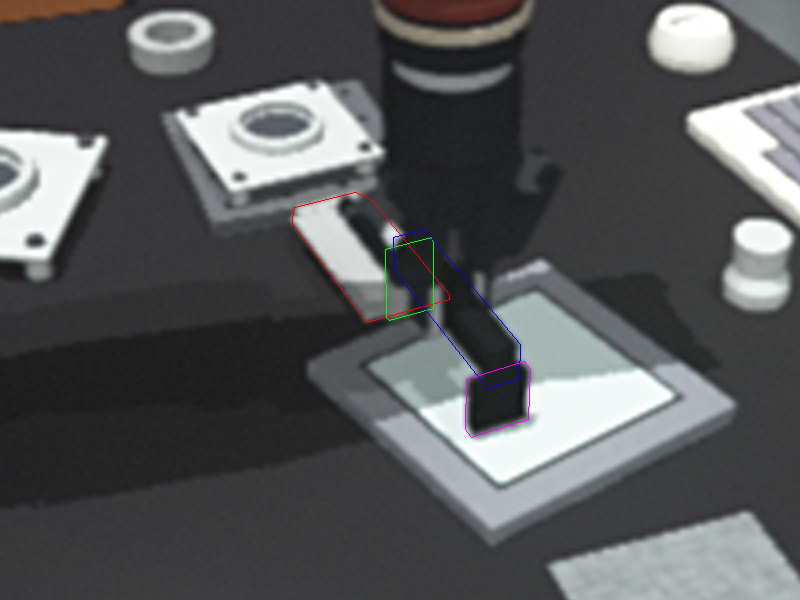

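The blade tip (300,205) is level, just short of the pallet edge, and on the line between the cover's front feet (240,195) and (365,170). Sliding in.

```bash
python3 -m crank '{"linear":[[0,0,0.002],[0.035,0,0.002],[0.07,0,0.002],[0.105,0,0.002],[0.14,0,0.002]],"turn":[[0,0,0],[0,0,0],[0,0,0],[0,0,0],[0,0,0]]}';python3 -c "
from h import *
print(rel([.5237,.177,.0455],1.553))"
```

```text
clock: 8.22
tcp_pos: [0.5225, 0.1176, 0.0447]
eef_rot: [2.242, 2.2, 0.001]
force: [0.9, -0.5, -1.7]
width: 0.0188
finger_force: 59.7
([0.099, 0.0001, -0.0014], [0.0001, -0.0, -0.0005])
```

```bash
python3 -m crank '{"linear":[[0.03,0,-0.001],[0.06,0,-0.001],[0.085,0,-0.001],[0.098,0,-0.001],[0.098,0,-0.001],[0.098,0,-0.001]],"turn":[[0,0,0],[0,0,0],[0,0,0],[0,0,0],[0,0,0],[0,0,0]]}';python3 look.py c; python3 -c "
from h import *
print(manip.get_state()['force'])
F={c:manip.grab_frame(c) for c in('top','side')}
for c,n in(('top',(188,213)),('side',(247,180))):
    m,p=pick(c,'cover',n,30)
    if m is not None: print(c,p,fit([(F[c],m)],M['cover'],[.526,.302,-.018],.014))
"
```

```text
clock: 8.98
tcp_pos: [0.5235, 0.1753, 0.0449]
eef_rot: [2.243, 2.2, -0.0]
force: [1.0, -0.7, -2.4]
width: 0.0192
finger_force: 59.7
[0.5236 0.1753 0.045 ] [[0.02, 1.0, 0.0], [1.0, -0.02, -0.0], [-0.0, 0.0, -1.0]]
[ 0.42864147  0.40648656 -4.15419052]
top 0.89 (array([ 0.52611788,  0.31068314, -0.01923097]), np.float64(0.2149356450385468))
side 0.71 (array([0.52371589, 0.30430237, 0.00915561]), np.float64(0.5716248037676609))
```

View pics/c.png

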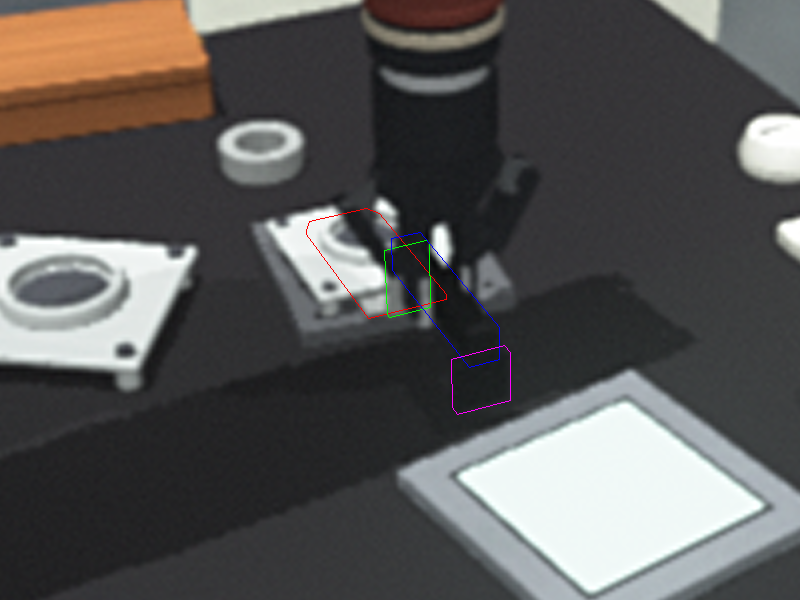

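The blade is fully under the cover, the riser (408,280) is clear of its edge, and there is no contact force. Lifting.

```bash
python3 -m crank '{"linear":[[0,0,-0.005],[0,0,-0.01],[0,0,-0.016],[0,0,-0.03],[0,0,-0.06],[0,0,-0.1],[0,0,-0.13],[0,0,-0.13]],"turn":[[0,0,0],[0,0,0],[0,0,0],[0,0,0],[0,0,0],[0,0,0],[0,0,0],[0,0,0]]}'; python3 -c "
from h import *
y=.1715+np.pi/2; d=np.array([np.cos(y),np.sin(y)]); g=np.array([.555,.0040])-.127*d; print(g)
print(rel([*g,.1185],y)); print(rel([.54,.06,.12],y))"
```

```text
clock: 10.28
tcp_pos: [0.5248, 0.1758, 0.1252]
eef_rot: [2.241, 2.198, 0.004]
force: [0.3, -0.4, -5.5]
width: 0.019
finger_force: 59.5
[ 0.57667389 -0.1211369 ]
([-0.4932, 0.0959, 0.0114], [0.0011, -0.0, -0.0607])
([-0.1925, 0.029, 0.0088], [0.0011, -0.0, -0.0607])
```

```bash
python3 -m crank '{"linear":[[-0.01,0.002,0],[-0.03,0.006,0],[-0.06,0.012,0],[-0.1,0.019,0],[-0.145,0.028,0],[-0.19,0.037,0],[-0.235,0.046,0],[-0.28,0.054,0],[-0.325,0.063,0],[-0.365,0.071,0]],"turn":[[0,0,-0.002],[0,0,-0.006],[0,0,-0.012],[0,0,-0.018],[0,0,-0.024],[0,0,-0.03],[0,0,-0.036],[0,0,-0.042],[0,0,-0.048],[0,0,-0.052]]}' && python3 -m crank '{"linear":[[-0.035,-0.001,0],[-0.065,-0.001,0],[-0.09,-0.001,0],[-0.108,-0.001,0],[-0.118,-0.001,0],[-0.124,-0.001,0],[-0.124,-0.001,0],[-0.124,-0.001,0]],"turn":[[0,0,-0.003],[0,0,-0.006],[0,0,-0.008],[0,0,-0.009],[0,0,-0.009],[0,0,-0.009],[0,0,-0.009],[0,0,-0.009]]}'; python3 -c "
from h import *
y=.1715+np.pi/2; print(rel([.5767,-.1211,.12],y))
F={c:manip.grab_frame(c) for c in('top','side')}
for c in F:
  im=F[c]['frame'];cv2.imwrite(f'pics/d_{c}.png',cv2.cvtColor(im,cv2.COLOR_RGB2BGR))
a=cv2.imread('pics/d_top.png')[120:280,200:400];b=cv2.imread('pics/d_side.png')[130:330,200:450]
cv2.imwrite('pics/d.png',np.hstack([cv2.resize(a,(400,320),interpolation=2),cv2.resize(b,(400,320),interpolation=2)]))"
```

```text
clock: 11.52
tcp_pos: [0.5615, -0.0459, 0.1222]
eef_rot: [-2.055, -2.375, 0.001]
force: [0.0, 0.1, -4.1]
width: 0.0188
finger_force: 59.5
clock: 12.52
tcp_pos: [0.5719, -0.1174, 0.123]
eef_rot: [-2.021, -2.405, -0.0]
force: [0.0, 0.5, -4.4]
width: 0.0195
finger_force: 59.5
([-0.0075, 0.0067, 0.005], [0.0, -0.0001, 0.0004])
```

View pics/d.png

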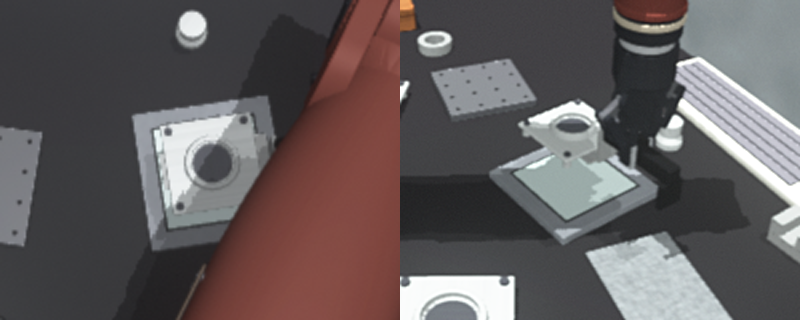

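The cover sits level on the blade above the glass, with the dark corner dots visible in the left (top) panel at (168,132), (243,120) and (180,206). I'll lower it to just above the glass, correct the position, and measure the dots against the glass.

```bash
python3 -m crank '{"linear":[[-0.002,0.002,0.01],[-0.004,0.004,0.03],[-0.006,0.006,0.055],[-0.0075,0.0067,0.08],[-0.0075,0.0067,0.1],[-0.0075,0.0067,0.108],[-0.0075,0.0067,0.11],[-0.0075,0.0067,0.11]],"turn":[[0,0,0],[0,0,0],[0,0,0],[0,0,0],[0,0,0],[0,0,0],[0,0,0],[0,0,0]]}'
cat > dots.py <<'E'
from h import *
import sys
zb=float(sys.argv[1])
s=manip.get_state();print(s['tcp_pos'].round(4),s['force'].round(1))
C=mat4(.555,.004,zb,.1715)
t=[]
for c in('top','side'):
    f=manip.grab_frame(c);g=cv2.cvtColor(f['frame'],cv2.COLOR_RGB2GRAY);G=cv2.resize(g,None,fx=4,fy=4,interpolation=cv2.INTER_CUBIC)
    for sx in(-46,46):
        for sy in(-46,46):
            P=(C@[sx/1e3,sy/1e3,.018,1])[:3];u=(proj(f,P[None])[0]+.5)*4-.5
            r=26;x,y=u.astype(int);w=G[y-r:y+r,x-r:x+r].astype(float)
            if w.shape!=(2*r,2*r): continue
            lo=cv2.GaussianBlur(w,(0,0),3);dk=(w<lo.min()+.45*(np.median(w)-lo.min())).astype(np.uint8)
            n,lab,st,ce=cv2.connectedComponentsWithStats(dk)
            for i in range(1,n):
                L,T,W,H,A=st[i]
                if 40<A<500 and L>0 and T>0 and L+W<2*r and T+H<2*r:
                    q=ground(f,((ce[i]+[x-r,y-r]+.5)/4-.5),zb+.018);l=np.linalg.inv(C)@[*q,1]
                    print(c,sx,sy,'area',A,'local err mm',(l[:2]*1e3-[sx,sy]).round(1))
    cv2.imwrite(f'pics/dots_{c}.png',cv2.cvtColor(f['frame'],cv2.COLOR_RGB2BGR))
E
python3 dots.py .022
python3 -c "
import cv2,numpy as np
a=cv2.imread('pics/dots_top.png')[150:260,250:360];b=cv2.imread('pics/dots_side.png')[190:300,240:380]
cv2.imwrite('pics/e.png',np.hstack([cv2.resize(a,(360,360),interpolation=2),cv2.resize(b,(440,346),interpolation=2)[:346] if 0 else cv2.resize(b,(440,360),interpolation=2)]))"
```

```text
clock: 13.62
tcp_pos: [0.577, -0.1216, 0.0575]
eef_rot: [2.021, 2.404, 0.0]
force: [0.8, -0.1, -5.3]
width: 0.0194
finger_force: 59.4
[ 0.577  -0.1216  0.0575] [ 0.8 -0.1 -5.3]
top -46 46 area 158 local err mm [ 1.1 -1.8]
top 46 -46 area 212 local err mm [ 1.3 -1.3]
top 46 46 area 178 local err mm [ 0.9 -1.5]
side -46 -46 area 184 local err mm [1.8 0.2]
side -46 46 area 122 local err mm [ 1.  -0.1]
side 46 -46 area 134 local err mm [10.2  1.6]
side 46 46 area 49 local err mm [ 1.  -0.5]
```

View pics/e.png

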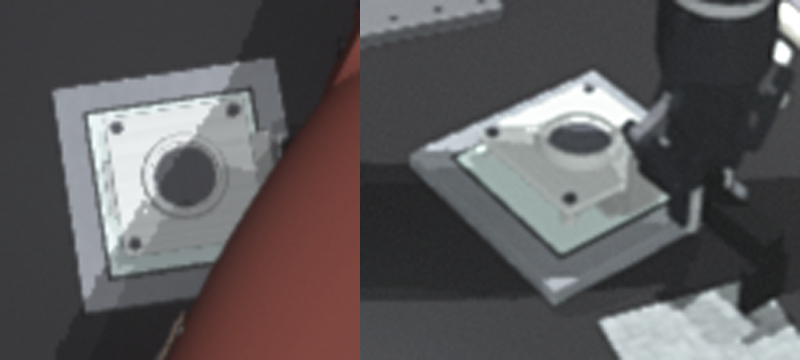

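The cover is over the window, with about 1.2 mm of offset in each axis and yaw within 0.3°. I'll correct that, then lower slowly.

```bash
python3 -m crank '{"linear":[[0.001,-0.001,0],[0.0021,-0.002,0.002],[0.0021,-0.002,0.005],[0.0021,-0.002,0.008],[0.0021,-0.002,0.010],[0.0021,-0.002,0.012],[0.0021,-0.002,0.014],[0.0021,-0.002,0.016],[0.0021,-0.002,0.018],[0.0021,-0.002,0.02]],"turn":[[0,0,0],[0,0,0],[0,0,0],[0,0,0],[0,0,0],[0,0,0],[0,0,0],[0,0,0],[0,0,0],[0,0,0]]}'; python3 dots.py .014
```

```text
clock: 14.98
tcp_pos: [0.5754, -0.1205, 0.045]
eef_rot: [2.022, 2.404, 0.0]
force: [-0.7, -0.2, -2.7]
width: 0.0191
finger_force: 59.6
[ 0.5754 -0.1205  0.045 ] [-0.7 -0.2 -2.7]
top -46 46 area 178 local err mm [-0.8 -0.4]
top 46 -46 area 185 local err mm [-0.1 -0.4]
top 46 46 area 187 local err mm [-0.6  0.3]
side -46 -46 area 196 local err mm [-0.1  1.5]
side -46 46 area 156 local err mm [-0.6  1.3]
side 46 -46 area 110 local err mm [-1.5 -5.2]
side 46 46 area 71 local err mm [0.3 2.5]
```

```bash
python3 -m crank '{"linear":[[-0.01,0,0],[-0.03,0,0],[-0.06,0,0],[-0.095,0,0],[-0.13,0,0],[-0.165,0,0],[-0.2,0,0],[-0.235,0,0],[-0.265,0,0],[-0.28,0,0]],"turn":[[0,0,0],[0,0,0],[0,0,0],[0,0,0],[0,0,0],[0,0,0],[0,0,0],[0,0,0],[0,0,0],[0,0,0]]}'; python3 -c "
from h import *
y=1.4625;d=np.array([np.cos(y),np.sin(y)]);g=np.array([.5459,-.272])+(-.065+.007)*d;print(g)
print(rel([*g,.075],y)); print(rel([*g,.0301],y))"; python3 dots.py .014
```

```text
clock: 16.32
tcp_pos: [0.6042, -0.2873, 0.0449]
eef_rot: [-2.023, -2.404, -0.0]
force: [0.4, 0.6, -1.8]
width: 0.0191
finger_force: 59.7
[ 0.53963108 -0.32966022]
([-0.0512, -0.1181, -0.0502], [0.0, -0.0, 0.0891])
([-0.0512, -0.1181, 0.0246], [0.0, -0.0, 0.0891])
[ 0.6042 -0.2873  0.0449] [ 0.4  0.6 -1.8]
top -46 -46 area 187 local err mm [-0.2 -0.7]
top -46 46 area 174 local err mm [-0.9 -0.4]
top 46 -46 area 181 local err mm [ 0.2 -0.3]
top 46 46 area 183 local err mm [-0.6  0.3]
side -46 -46 area 197 local err mm [-0.2  1.3]
side -46 46 area 97 local err mm [-0.6  1.7]
side 46 -46 area 125 local err mm [0.2 1.6]
side 46 46 area 72 local err mm [0.3 2.5]
```

```bash
python3 -m crank '{"linear":[[-0.01,0,-0.05],[-0.03,-0.03,-0.08],[-0.045,-0.07,-0.08],[-0.057,-0.105,-0.065],[-0.057,-0.118,-0.05],[-0.057,-0.118,-0.05],[-0.057,-0.118,-0.05]],"turn":[[0,0,0],[0,0,0.03],[0,0,0.06],[0,0,0.0891],[0,0,0.0891],[0,0,0.0891],[0,0,0.0891]]}'; python3 -c "
from h import *
print(rel([.5393,-.3331,.0301],1.4625))"
```

```text
clock: 17.3
tcp_pos: [0.5409, -0.3313, 0.0752]
eef_rot: [2.335, 2.101, 0.001]
force: [-0.5, 0.8, -3.1]
width: 0.0192
finger_force: 59.7
([-0.0033, -0.0024, 0.0751], [0.0001, -0.0001, 0.0009])
```

```bash
python3 -m crank '{"linear":[[-0.002,-0.002,0.02],[-0.0033,-0.0024,0.045],[-0.0033,-0.0024,0.062],[-0.0033,-0.0024,0.069],[-0.0033,-0.0024,0.073],[-0.0033,-0.0024,0.075],[-0.0033,-0.0024,0.075]],"turn":[[0,0,0.001],[0,0,0.001],[0,0,0.001],[0,0,0.001],[0,0,0.001],[0,0,0.001],[0,0,0.001]]}'
```

```text
clock: 18.18
tcp_pos: [0.5388, -0.3338, 0.0303]
eef_rot: [2.34, 2.095, 0.0]
force: [0.4, 0.7, -2.8]
width: 0.0189
finger_force: 59.9
```

```bash
python3 -m crank '{"linear":[[0,0,0.0008],[0,0,0.0016],[0,0,0.0016]],"turn":[[0,0,0],[0,0,0],[0,0,0]]}'
```

```text
clock: 18.55
tcp_pos: [0.5388, -0.3339, 0.0301]
eef_rot: [2.34, 2.095, 0.0]
force: [-3.1, 1.3, 5.0]
width: 0.0192
finger_force: 61.1
```

In contact (+5 N). Release, then rise.

```bash
python3 -m crank '{"linear":[[0,0,0],[0,0,0],[0,0,0],[0,0,0],[0,0,0],[0,0,0]],"turn":[[0,0,0],[0,0,0],[0,0,0],[0,0,0],[0,0,0],[0,0,0]]}' 1 && python3 -m crank '{"linear":[[0,0,-0.04],[0,0,-0.1],[0,0,-0.2],[0,0,-0.3],[0,0,-0.35],[0,0,-0.35],[0,0,-0.35]],"turn":[[0,0,0],[0,0,0],[0,0,0],[0,0,0],[0,0,0],[0,0,0],[0,0,0]]}'
python3 - <<'E'
from h import *
f=manip.grab_frame('side');m,p=pick('side','lifter',(378,335),30)
if m is not None: print(p,fit([(f,m)],M['lifter'],[.5455,-.27,1.4625],.003))
a=cv2.cvtColor(f['frame'],cv2.COLOR_RGB2BGR)[130:410,180:540]
cv2.imwrite('pics/f.png',cv2.resize(a,(770,599),interpolation=2))
E
```

```text
clock: 19.3
tcp_pos: [0.5386, -0.3336, 0.029]
eef_rot: [-2.341, -2.095, -0.0]
force: [-0.7, 0.7, 0.2]
width: 0.086
finger_force: 0.0
clock: 20.18
tcp_pos: [0.5384, -0.3334, 0.2378]
eef_rot: [-2.34, -2.094, 0.0]
force: [0.0, 0.3, -1.2]
width: 0.0855
finger_force: 0.0
0.82 (array([ 0.54567238, -0.26832444,  1.4584442 ]), np.float64(0.919018740595504))
```

View pics/f.png

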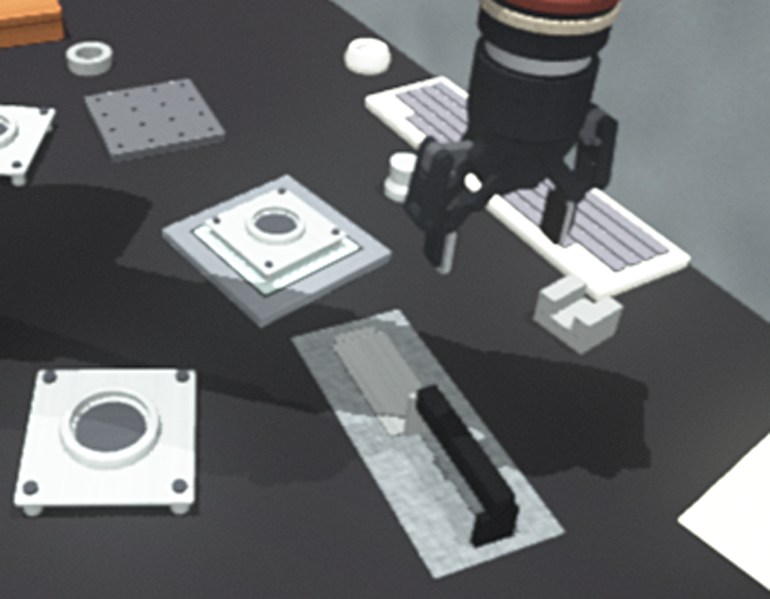

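The cover (275,230) stands square in the window, the lifter lies flat along the middle of the mat (430,430), and the bystanders are unmoved. Handing in.

```bash
python3 -c "
from cell import manip
print(manip.close_job())"
```

```text
the job is handed in; nothing more can be done
None
```

I handed the job in at about 20 s: the cover measured about 0.5 mm off the glass window's centre and about 0.4° off square, the lifter lies flat along the middle of its mat, and the other things on the bench look unmoved.

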